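# Slacken the left-hand clamp nut and index the mitre fence

### The job

Set the saw's mitre fence one notch round: its three-armed clamp nut, the one with the engraved grooves and clockwise arrow, has a left-hand thread, so first unscrew it by half a turn clockwise, seen from above. Then pull the spring index ring up, swing the fence clockwise to the next notch only, the middle one of the three, and let go so that the index pin drops fully home. Leave the plain nut on the disc stand alone, and do not shift or knock over the loose things lying about.

Things in the scene. Friction and masses are not known exactly. Their poses are not given: they have to be found in the camera images.
- mitre_base: Green fixed base plate of the mitre fence, 12 mm thick. Origin: on the table, on the vertical pivot axis shared by fence, washer and nut. The plate runs 185 mm to its own -x (there 200 mm wide, roughly towards the robot) and 150 mm to +x (120 mm wide). A post 24 mm thick stands at x = 130 mm.
- hinge_block (a point): Middle of a fixed block on the post at the +x end of the base: x from 86 to 141 mm and y from -30 to 30 mm from the pivot, 162 to 208 mm above the table. It stops a gripper from going round the +x side of the nut (about 50 degrees either side of the base's +x); push the arms on the other sides.
- middle_notch (a point): Middle notch, on the base's -x, at 150 mm from the pivot, on top of the notched steel sector (40 mm above the table, 125 to 175 mm from the pivot). The other two notches are 30 degrees (0.5236 rad) to either side. Notches are 14 mm wide.
- clamp_nut (a joint): Left-hand clamp nut on the pivot axis, rad: 0 = fully tight, grows when turned clockwise seen from above, which unscrews it and raises it 4 mm per rad; stop at 4.2. Starts between 0 and 0.5. Its toothed washer locks the fence until about 2.1; half a turn slackens it well. Turns with about 0.12 N m of friction and stays where it is left.
- nut_hub (a point): On the nut's axis at the height of its arms' axes (112 mm above the table when tight); turns with the nut. Own x: along the first arm, the others at 120 and 240 degrees. Hub 56 mm diameter, from 42 mm below to 13 mm above this point. Arms: 16 mm round bars out to 80 mm, with black 22 mm balls. Engraved dark grooves, arrow and line. Closed fingers can push the arms at 55 mm radius.
- jaw (a point): Top of the fence's toothed jaw, 91 mm above the table, 76 mm from the pivot on the side opposite to the index ring; jaw 130 mm long, 22 mm thick, passing below the nut's arms. Moves with the fence.
- fence (a joint): Swivelling mitre fence, rad: 0 = first notch (start), 0.5236 = next, middle notch, 1.047 = last; grows clockwise seen from above. About 0.15 N m of friction once nut and pin are free. Its arm is 36 mm wide, 175 mm long, top 57 mm above the table; at 0 it points along the base's -x turned 30 degrees anticlockwise, at 0.5236 along -x.
- index_pin (a joint): Spring index pin with pull ring, 150 mm from the pivot on the fence's arm, m: 0 = home in a notch, 0.011 = just clear of it (it rides so on the sector), 0.016 = upper stop. The spring pulls it down with 3.6 N when home, 8.4 N at the stop. Round-ended, 10 mm thick: it drops in when within about 3 mm of a notch.
- ring_top (a point): Topmost point of the pull ring, 140 mm above the table when home, straight above the pin. A standing steel ring, 60 mm outside, 40 mm inside diameter, of 10 mm round bar, in the vertical plane through the pivot axis (own x: level, in that plane, towards the pivot): pinch it across its 10 mm from above. Moves with fence and pin.
- disc_stand: Fixed storage post with abrasive discs, 125 mm diameter; origin on the table on its axis. On top a plain ungrooved nut of the same three-armed shape, its arms 112 mm above the table, reaching out to 93 mm.
- disc_nut (a joint): Plain nut of the disc stand, rad, starts at 0: leave alone.
- offcut: Loose square steel tube off-cut 110 x 40 x 40 mm lying beside the base; origin under its centre.
- flange: Loose steel wheel flange, 64 mm diameter, 30 mm high, beside the base; origin under its centre.
- grease_tin: Loose tin, 72 mm diameter, 55 mm high; origin under its centre.
- spray_can: Loose standing spray can, 60 mm diameter, 170 mm high; origin under its centre.
- spanner: Loose spanner 200 mm long lying on the robot side of the disc stand; origin near its middle.
- hammer: Loose hammer lying at the left; origin near its middle.
- oil_bottle: Loose standing oil bottle, 70 mm diameter, 160 mm high, at the right; origin under its centre.

How it is judged:
By the outcome, as a careful person would: the job done as asked, in the order asked, and still so for the second after the job is handed in, with the robot touching nothing.
It also fails if it takes over 54 s, if anything falls off the work surface, if the arm or the gripper's body presses on something with over 40 N, if the wrist force passes 120 N, or if a joint passes its speed limit or range.

### The arm

A 6-joint arm with a two-finger parallel gripper is mounted at the origin on the work surface. World frame = base frame: x ahead of the robot, y to its left, z up, the work surface at z = 0. Lengths are in m, angles in degrees, forces in N, time in s.
With the tool pointing down it reaches from about 0.4 to 0.825 m from the base axis. Payload 7 kg.
Tool frame: the origin (TCP) lies on the centre line of the jaws, within the pads' length; the fingertips stand r.tip_reach ahead of it and the grasp point (between the pads) is the TCP (r.tip_reach is the distance from the TCP to the fingertips, in m); z points along the fingers, y is the line along which they close (so a half turn about z gives the same grasp; the last joint's range is limited). The gripper opens to 88 mm and grips with 3 to 60 N. Pads are 19 mm wide; open, the fingers measure 130 mm over their backs; the gripper's body (78 mm by 193 mm) begins 47 mm behind the grasp point.
Start: joints at [82.798, 20.546, 0.682, 0, -70.136, -16.507], TCP at [0.271, 0.618, 0.246] pointing down, gripper open.
Joint ranges: [-176.03, 176.03], [-82.01, 121.73], [-58.28, 71.71], [-173.87, 95.51], [-174.79, -0.11], [-173.66, 173.66]. Speed limits (degrees/s): [136.94, 136.94, 172.46, 180, 180, 180].

### API

Orientations are given as [roll, pitch, yaw] about the fixed x, y, z axes, in that order (R = Rz(yaw) Ry(pitch) Rx(roll)).
In Python, from plant import sensors, cams, r gives the robot as it stands.
- The arm moves only by the tool drive_tool, never from a script. Its argument "rows" is a list of rows, each an object of numbers: "fingers": the gripper's target within -1 to 1 (fully open at 1, half-way at 0, shut at -1); "x", "y", "z": the shift along the tool's x, y, z in m; "spin": the turn about the tool's z in rad. A call has 1 to 10 rows; each row is the pose to reach, as a shift and turn from the pose commanded when the call began, along the tool's axes at that moment; what a row does not reach only later rows make up. A row lasts 1/8 s, in which the tool goes at most 62.5 mm and 10.7 degrees, less where a joint would pass 70% of its speed; a pose out of reach is approached as far as the arm can. A call with a gripper value outside its range is refused whole. The fingers move at their own pace and stop on an object; "newtons" is the grip in N (left out, the last holds). Time passes only in rows, so rows that repeat a pose let the fingers close. It gives the time, the measured TCP pose, the force, the opening and the grip force at its end, in the units of the state.
- sensors.get_state(): the state, without advancing time (a new reading comes with each control period).
- cams.capture(name): name is "side" or "top" or "wrist"; returns a dict with "pixels" (384x512x3 uint8, red, green, blue), "intrinsics" (3x3 intrinsics, pixels), "eye" and "orientation" of the camera in the world; the wrist camera has in their place "T_tool_cam" (4x4, takes a point from camera to tool coordinates, whose origin is the TCP and whose axes are the flange's). Camera axes: x right, y up, looking along -z (the intrinsics and any distortion apply to the point x, -y, -z); pixel columns grow to the right and rows downward; lengths in m; the calibration is good to about 2 mm. A picture is of the moment at which its call begins: read the wrist's pose just before it. There is no depth.
- r.close_job(): hands the job in; it is judged then, once.
The state is a dict: "time_s": time; "joints": joint angles; "qd": joint speeds; "joint_torque": joint torques, N m; "tcp_pos": TCP position; "eef_rot": TCP orientation; "contact_force": force on the tool from outside, world axes, zero at the start; "moment": the same for the moment, N m; "gripper_width": finger opening in m; "gripper_force": force on a finger pad.
Only numpy, scipy, OpenCV 4.12 (cv2) and the standard library are available. Lean on these libraries where they do the work, as an engineer would, in place of code of your own. Each camera call takes 0.05 s, during which the arm holds its last target. There are 200 camera calls.

## Working session

There is one attempt and no reset: what is moved stays moved. The work goes in short steps, Python scripts to look and compute and a tool call to move; the robot and the scene stay as the last step left them, time stands still between calls to the robot, and variables do not carry over. Pictures are saved under pics/ and viewed, at most 10 in all, crops included, and the job is handed in when it is done.

Besides the shell and the picture viewer there is one more tool, called after "Emit:" in YAML: its name, and indented under it one key for each argument. drive_tool: Moves the arm, as the interface text tells. Its arguments: {"type":"object","properties":{"rows":{"type":"array"},"newtons":{"type":"number"}},"required":["rows"]}

```bash
mkdir -p pics; ls; cat > h.py <<'E'
import numpy as np, cv2
from plant import sensors, cams, r
from scipy.spatial.transform import Rotation as R
def cap(n, save=None):
    s=sensors.get_state(); c=cams.capture(n)
    K=np.array(c["intrinsics"])
    if n=="wrist":
        T=np.array(c["T_tool_cam"]); Rt=R.from_euler("xyz",s["eef_rot"],degrees=True).as_matrix()
        Rc=Rt@T[:3,:3]; e=np.array(s["tcp_pos"])+Rt@T[:3,3]
    else:
        e=np.array(c["eye"]); o=np.array(c["orientation"])
        Rc=o if o.shape==(3,3) else R.from_euler("xyz",o,degrees=True).as_matrix()
    if save: cv2.imwrite("pics/"+save,c["pixels"][:,:,::-1])
    return c["pixels"],K,e,Rc,c
def ray(uv,K,Rc):
    u,v=uv; d=np.linalg.solve(K,[u,v,1.]); return Rc@np.array([d[0],-d[1],-d[2]])
def onz(uv,z,K,e,Rc):
    d=ray(uv,K,Rc); return e+d*(z-e[2])/d[2]
def proj(p,K,e,Rc):
    q=Rc.T@(np.array(p)-e); w=K@np.array([q[0],-q[1],-q[2]]); return w[:2]/w[2]
E
python3 - <<'E'
from h import *
ims=[]
for n in("top","side"):
    p,K,e,Rc,c=cap(n,n+"0.png"); print(n,{k:np.round(v,3).tolist() if k!="pixels" else 0 for k,v in c.items()})
s=sensors.get_state();print(s, r.tip_reach)
E
```

```text
pics
top {'pixels': 0, 'intrinsics': [[355.354, 0.0, 259.936], [0.0, 355.354, 190.311], [0.0, 0.0, 1.0]], 'eye': [0.379, -0.011, 1.187], 'orientation': [9.913, 0.212, -91.191]}
side {'pixels': 0, 'intrinsics': [[350.768, 0.0, 253.158], [0.0, 350.768, 190.966], [0.0, 0.0, 1.0]], 'eye': [0.424, 0.614, 0.952], 'orientation': [38.061, 0.519, -167.628]}
{'time_s': 0.1, 'joints': array([ 8.28006569e+01,  2.05870304e+01,  6.39785225e-01, -1.90412846e-02,
       -7.01368408e+01, -1.65068224e+01]), 'qd': array([ 0.02804415, -0.07373032,  0.11542351,  0.00313799,  0.07843976,
        0.13011542]), 'joint_torque': array([-1.73227516e-03, -5.84163952e+01,  2.93749827e+01,  7.01562077e+00,
        1.01455289e-02, -5.44896693e-05]), 'tcp_pos': array([0.27123209, 0.61765732, 0.24472145]), 'eef_rot': array([ 1.79914293e+02, -6.73032464e-03, -2.37126434e+01]), 'contact_force': array([ 0.2730941 , -0.20144778, -0.32706804]), 'moment': array([-0.00968698,  0.01822758,  0.02722305]), 'gripper_force': 0.0, 'gripper_width': 0.08760043259999398} 0.019
```

View pics/top0.png

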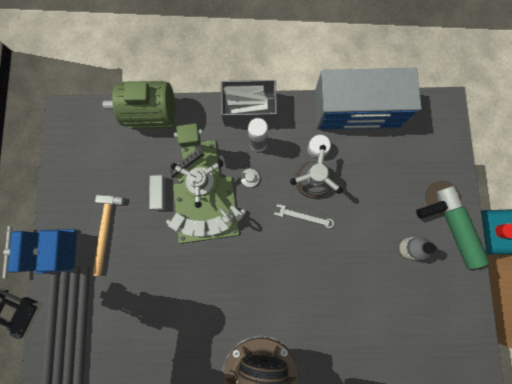

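View pics/side0.png

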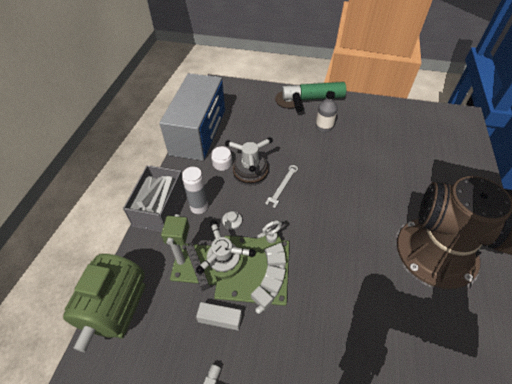

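The top view shows the fence nut at about (200,180), its ring near (238,213) and the disc stand at (318,172). I'll enlarge crops of the nut for precise pixels.

```bash
python3 - <<'E'
import cv2,numpy as np
a=cv2.imread("pics/top0.png")[115:250,140:275]; b=cv2.imread("pics/side0.png")[205:320,160:300]
a=cv2.resize(a,(540,540),interpolation=3); 
cv2.imwrite("pics/cropt.png",a)
cv2.imwrite("pics/crops.png",cv2.resize(b,None,fx=4,fy=4,interpolation=3))
E
```

```text
(no output)
```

View pics/cropt.png

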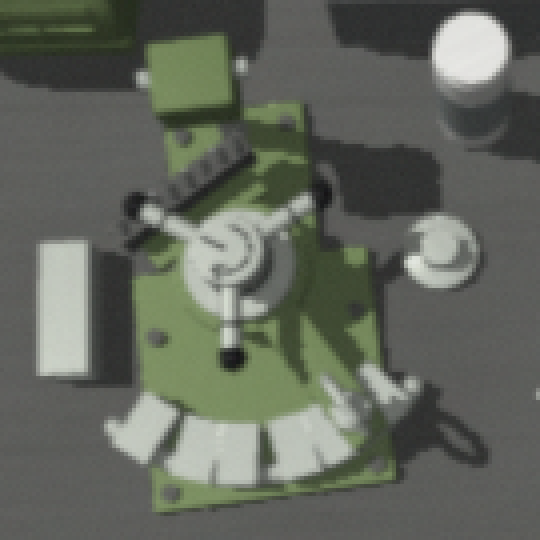

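View pics/crops.png

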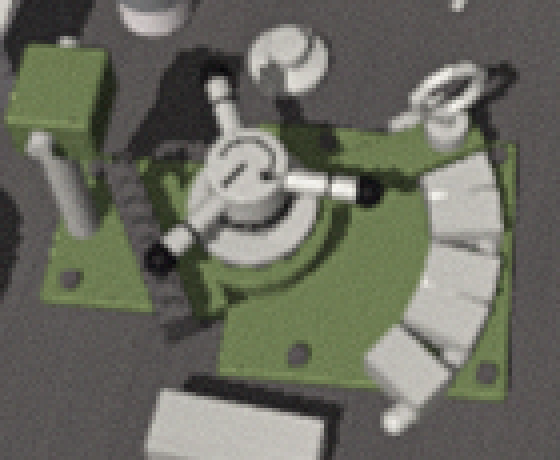

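Crop pixels: in the top crop the balls sit at (136,207), (321,192) and (232,358). The base's near corners are (153,512) and (398,480). In the side crop the balls sit at (217,76), (160,260) and (370,192), and the ring top is near (470,75).

```bash
python3 - <<'E'
from h import *
t=cap("top");s=cap("side")
T=lambda u,v:(140+u/4-.4,115+v/4-.4); S=lambda u,v:(160+u/4-.4,205+v/4-.4)
def tri(a,b):
    A=[];y=[]
    for uv,(p,K,e,Rc,c) in((a,t),(b,s)):
        d=ray(uv,K,Rc);d/=np.linalg.norm(d);P=np.eye(3)-np.outer(d,d);A.append(P);y.append(P@e)
    return np.linalg.lstsq(np.vstack(A),np.hstack(y),rcond=None)[0]
B=[tri(T(136,207),S(160,260)),tri(T(321,192),S(217,76)),tri(T(232,358),S(370,192))]
print("balls",np.round(B,4)); 
b2=np.array([onz(T(*q),.113,*t[1:4]) for q in((136,207),(321,192),(232,358))])
for q in (np.array(B),b2):
    # equilateral triangle centre
    c=q.mean(0);print("centre",c.round(4),np.linalg.norm(q[:,:2]-c[:2],axis=1).round(4),np.degrees(np.arctan2(*(q-c)[:,1::-1].T)).round(1))
c1=onz(T(153,512),.012,*t[1:4]);c2=onz(T(398,480),.012,*t[1:4]);d=c1-c2;print("corners",c1,c2,np.linalg.norm(d))
m=(c1+c2)/2; yaw=np.arctan2(d[1],d[0])-np.pi/2; print("yaw",np.degrees(yaw),"pivot",m[:2]+.185*np.array([np.cos(yaw),np.sin(yaw)]))
piv=np.array(B).mean(0)[:2]
a=yaw+np.pi+np.pi/6; print("ring expect",piv+.15*np.array([np.cos(a),np.sin(a)]),np.degrees(a))
print("ringtop obs tri(340ish)",tri(T(362,382),S(455,85)))
E
```

```text
balls [[0.6498 0.2556 0.114 ]
 [0.6562 0.1118 0.1132]
 [0.5288 0.1796 0.1148]]
centre [0.6116 0.1823 0.114 ] [0.0826 0.0835 0.0829] [  62.5  -57.7 -178.1]
centre [0.6107 0.1825 0.113 ] [0.082  0.0842 0.0829] [  63.2  -57.  -178.2]
corners [0.41599212 0.261386   0.012     ] [0.43781779 0.06049078 0.012     ] 0.20207733642921227
yaw 6.200413906017133 pivot [0.61082274 0.1809196 ]
ring expect [0.49055715 0.09374489] 216.20041390601713
ringtop obs tri(340ish) [0.49877527 0.08149589 0.11088539]
```

```bash
cat >> h.py <<'E'
PIV=np.array([.611,.1815])
def rows(wps,pos=None,yaw=None):
    "print rows for world waypoints (x,y,z,yaw)"
    s=sensors.get_state(); pos=s["tcp_pos"] if pos is None else np.array(pos); yaw=s["eef_rot"][2] if yaw is None else yaw
    M=R.from_euler("xyz",[180,0,yaw],degrees=True).as_matrix()
    for w in wps:
        d=M.T@(np.array(w[:3])-pos); sp=-np.radians((w[3]-yaw+180)%360-180)
        print(np.round(d,3).tolist(),round(sp,2),"<-",np.round(w,3).tolist())
def arm(th,z,off=.030,rad=.055):
    a=np.radians(th); u=np.array([np.cos(a),np.sin(a)]); v=np.array([-u[1],u[0]])
    return [*(PIV+rad*u+off*v),z,th-180]
E
python3 - <<'E'
from h import *
p=arm(190,.25); rows([p])
rows([arm(190,.117)]+[arm(t,.117) for t in (182,172,162,152,142,132,122,112,102,92)],pos=p[:3],yaw=p[3])
E
```

```text
[0.457, 0.318, -0.005] -0.59 <- [0.562, 0.142, 0.25, 10.0]
[0.0, -0.0, 0.133] -0.0 <- [0.562, 0.142, 0.117, 10.0]
[-0.004, -0.008, 0.133] 0.14 <- [0.557, 0.15, 0.117, 2.0]
[-0.007, -0.018, 0.133] 0.31 <- [0.552, 0.159, 0.117, -8.0]
[-0.008, -0.029, 0.133] 0.49 <- [0.549, 0.17, 0.117, -18.0]
[-0.007, -0.04, 0.133] 0.66 <- [0.548, 0.181, 0.117, -28.0]
[-0.004, -0.051, 0.133] 0.84 <- [0.549, 0.192, 0.117, -38.0]
[0.0, -0.061, 0.133] 1.01 <- [0.552, 0.202, 0.117, -48.0]
[0.007, -0.07, 0.133] 1.19 <- [0.556, 0.212, 0.117, -58.0]
[0.014, -0.078, 0.133] 1.36 <- [0.563, 0.221, 0.117, -68.0]
[0.023, -0.084, 0.133] 1.54 <- [0.57, 0.229, 0.117, -78.0]
[0.033, -0.089, 0.133] 1.71 <- [0.579, 0.235, 0.117, -88.0]
```

Emit:
drive_tool:
  rows:
    - {"fingers": -1, "x": 0, "y": 0, "z": -0.06, "spin": 0}
    - {"fingers": -1, "x": 0.457, "y": 0.318, "z": -0.06, "spin": -0.59}
    - {"fingers": -1, "x": 0.457, "y": 0.318, "z": -0.06, "spin": -0.59}
    - {"fingers": -1, "x": 0.457, "y": 0.318, "z": -0.06, "spin": -0.59}
    - {"fingers": -1, "x": 0.457, "y": 0.318, "z": -0.06, "spin": -0.59}
    - {"fingers": -1, "x": 0.457, "y": 0.318, "z": -0.06, "spin": -0.59}
    - {"fingers": -1, "x": 0.457, "y": 0.318, "z": -0.06, "spin": -0.59}
    - {"fingers": -1, "x": 0.457, "y": 0.318, "z": -0.005, "spin": -0.59}
    - {"fingers": -1, "x": 0.457, "y": 0.318, "z": -0.005, "spin": -0.59}
    - {"fingers": -1, "x": 0.457, "y": 0.318, "z": -0.005, "spin": -0.59}

```text
time_s: 1.45
tcp_pos: [0.5615, 0.1433, 0.2509]
eef_rot: [-180.0, -0.0, 10.1]
contact_force: [0.6, 0.4, -0.1]
gripper_width: 0.001
gripper_force: 0.0
```

```bash
python3 - <<'E'
from h import *
t=cap("wrist","w1.png")
for q in (arm(182,.113,0,.055),[.4988,.0815,.13],[.4906,.0937,.14],[*PIV,.125]): print(proj(q[:3],*t[1:4]).round(0))
E
```

```text
[218. 187.]
[303. 260.]
[291. 270.]
[223. 134.]
```

View pics/w1.png

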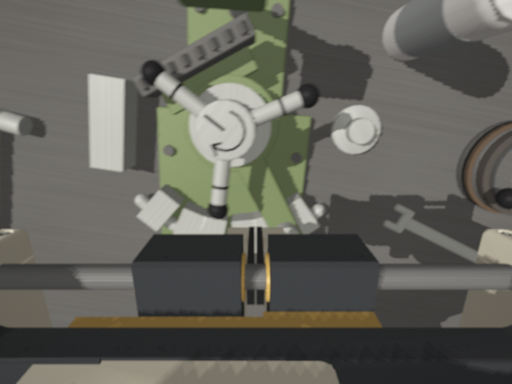

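The hub is at (226,130) and the near arm runs down to its ball at (218,210), both matching the predictions. Next I descend.

Emit:
drive_tool:
  rows:
    - {"fingers": -1, "x": 0, "y": 0, "z": 0.06, "spin": 0}
    - {"fingers": -1, "x": 0, "y": 0, "z": 0.1, "spin": 0}
    - {"fingers": -1, "x": 0, "y": 0, "z": 0.12, "spin": 0}
    - {"fingers": -1, "x": 0, "y": 0, "z": 0.133, "spin": 0}
    - {"fingers": -1, "x": 0, "y": 0, "z": 0.133, "spin": 0}

```text
time_s: 2.12
tcp_pos: [0.5605, 0.1449, 0.1177]
eef_rot: [180.0, 0.1, 10.1]
contact_force: [0.5, -0.3, -0.3]
gripper_width: 0.0004
gripper_force: 0.0
```

Emit:
drive_tool:
  rows:
    - {"fingers": -1, "x": -0.004, "y": -0.008, "z": 0, "spin": 0.14}
    - {"fingers": -1, "x": -0.007, "y": -0.018, "z": 0, "spin": 0.31}
    - {"fingers": -1, "x": -0.008, "y": -0.029, "z": 0, "spin": 0.49}
    - {"fingers": -1, "x": -0.007, "y": -0.04, "z": 0, "spin": 0.66}
    - {"fingers": -1, "x": -0.004, "y": -0.051, "z": 0, "spin": 0.84}
    - {"fingers": -1, "x": 0.0, "y": -0.061, "z": 0, "spin": 1.01}

```text
time_s: 2.88
tcp_pos: [0.5503, 0.2053, 0.1198]
eef_rot: [-179.9, -0.0, -48.1]
contact_force: [0.1, -2.5, 1.3]
gripper_width: 0.0003
gripper_force: 1.2
```

```bash
python3 - <<'E'
from h import *
p=arm(122,.12); rows([arm(t,.12) for t in (112,102,92,84,94)],pos=p[:3],yaw=p[3])
E
```

```text
[-0.004, -0.01, -0.0] 0.17 <- [0.563, 0.221, 0.12, -68.0]
[-0.007, -0.021, -0.0] 0.35 <- [0.57, 0.229, 0.12, -78.0]
[-0.008, -0.032, -0.0] 0.52 <- [0.579, 0.235, 0.12, -88.0]
[-0.007, -0.04, -0.0] 0.66 <- [0.587, 0.239, 0.12, -96.0]
[-0.008, -0.029, -0.0] 0.49 <- [0.577, 0.234, 0.12, -86.0]
```

Emit:
drive_tool:
  rows:
    - {"fingers": -1, "x": -0.004, "y": -0.01, "z": 0, "spin": 0.17}
    - {"fingers": -1, "x": -0.007, "y": -0.021, "z": 0, "spin": 0.35}
    - {"fingers": -1, "x": -0.008, "y": -0.032, "z": 0, "spin": 0.52}
    - {"fingers": -1, "x": -0.008, "y": -0.032, "z": 0, "spin": 0.52}
    - {"fingers": -1, "x": -0.007, "y": -0.021, "z": 0, "spin": 0.35}
    - {"fingers": -1, "x": -0.007, "y": -0.018, "z": 0, "spin": 0.3}
    - {"fingers": -1, "x": -0.007, "y": -0.018, "z": -0.06, "spin": 0.3}
    - {"fingers": -1, "x": -0.007, "y": -0.018, "z": -0.11, "spin": 0.3}
    - {"fingers": -1, "x": -0.007, "y": -0.018, "z": -0.11, "spin": 0.3}

```text
time_s: 4.0
tcp_pos: [0.5608, 0.2235, 0.2341]
eef_rot: [-179.4, 0.1, -64.7]
contact_force: [-0.2, -0.5, -1.4]
gripper_width: 0.0006
gripper_force: 0.0
```

```bash
python3 - <<'E'
from h import *
s=sensors.get_state();print(s["tcp_pos"],s["eef_rot"],s["contact_force"])
im=cap("top")[0][115:250,140:275]; im2=cap("side")[0][205:340,160:300]
o=np.hstack([cv2.resize(im,(390,390)),cv2.resize(im2,(405,390))]);cv2.imwrite("pics/c2.png",o[:,:,::-1])
E
```

```text
[0.5608304  0.22354345 0.23410692] [-1.79423808e+02  7.95389038e-02 -6.46746598e+01] [-0.23459778 -0.46867412 -1.4148144 ]
```

View pics/c2.png

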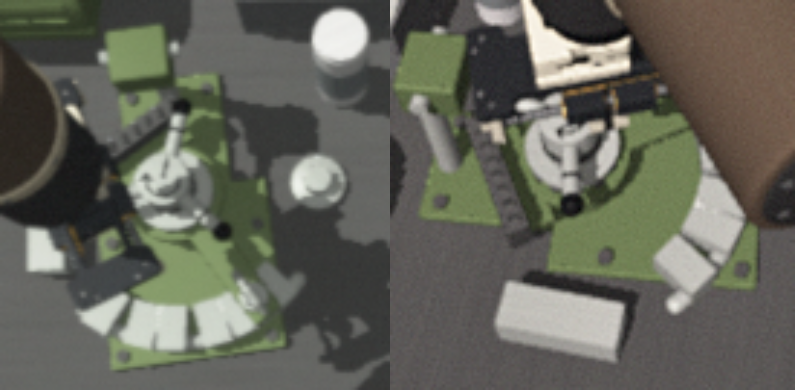

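Two balls are visible in the top half, at (181,106) and (222,231). The nut has turned by about 90° and the fence has not moved. Next: the exact angles and the second push.

```bash
python3 - <<'E'
from h import *
t=cap("top")
for q in((181,106),(222,231)):
    b=onz((140+q[0]/2.889-.4,115+q[1]/2.889-.4),.12,*t[1:4])[:2]-PIV; th=np.degrees(np.arctan2(b[1],b[0]));print(th,np.linalg.norm(b))
th=th%360
print("B",th)
p=arm(th+9,.234);rows([p])
rows([arm(th+9,.121)]+[arm(th-k,.121) for k in (0,10,20,30,40,50,60,70,80,88,91)],pos=p[:3],yaw=p[3])
E
```

```text
-10.980751964367446 0.08269070025602583
-133.11109497652913 0.08209846878401883
B 226.88890502347087
[0.113, 0.002, -0.006] -2.11 <- [0.605, 0.119, 0.234, 55.889]
[0.0, -0.0, 0.113] -0.0 <- [0.605, 0.119, 0.121, 55.889]
[-0.004, -0.009, 0.113] 0.16 <- [0.595, 0.121, 0.121, 46.889]
[-0.007, -0.02, 0.113] 0.33 <- [0.585, 0.124, 0.121, 36.889]
[-0.008, -0.03, 0.113] 0.51 <- [0.576, 0.13, 0.121, 26.889]
[-0.007, -0.041, 0.113] 0.68 <- [0.567, 0.137, 0.121, 16.889]
[-0.004, -0.052, 0.113] 0.86 <- [0.56, 0.145, 0.121, 6.889]
[0.001, -0.062, 0.113] 1.03 <- [0.554, 0.155, 0.121, -3.111]
[0.007, -0.071, 0.113] 1.2 <- [0.551, 0.165, 0.121, -13.111]
[0.015, -0.078, 0.113] 1.38 <- [0.549, 0.175, 0.121, -23.111]
[0.024, -0.084, 0.113] 1.55 <- [0.549, 0.186, 0.121, -33.111]
[0.032, -0.088, 0.113] 1.69 <- [0.55, 0.195, 0.121, -41.111]
[0.035, -0.089, 0.113] 1.75 <- [0.551, 0.198, 0.121, -44.111]
```

Emit:
drive_tool:
  rows:
    - {"fingers": -1, "x": 0.01, "y": 0.0, "z": -0.006, "spin": -0.18}
    - {"fingers": -1, "x": 0.02, "y": 0.0, "z": -0.006, "spin": -0.36}
    - {"fingers": -1, "x": 0.03, "y": 0.0, "z": -0.006, "spin": -0.54}
    - {"fingers": -1, "x": 0.04, "y": 0.0, "z": -0.006, "spin": -0.72}
    - {"fingers": -1, "x": 0.05, "y": 0.0, "z": -0.006, "spin": -0.9}
    - {"fingers": -1, "x": 0.06, "y": 0.0, "z": -0.006, "spin": -1.08}
    - {"fingers": -1, "x": 0.08, "y": 0.0, "z": -0.006, "spin": -1.26}
    - {"fingers": -1, "x": 0.1, "y": 0.001, "z": -0.006, "spin": -1.44}
    - {"fingers": -1, "x": 0.113, "y": 0.002, "z": -0.006, "spin": -1.62}
    - {"fingers": -1, "x": 0.113, "y": 0.002, "z": -0.006, "spin": -1.8}

```text
time_s: 5.4
tcp_pos: [0.6043, 0.1179, 0.2326]
eef_rot: [-180.0, 0.2, 38.5]
contact_force: [-0.1, 0.7, -0.3]
gripper_width: 0.0006
gripper_force: 0.0
```

```bash
python3 - <<'E'
from h import *
th=227
p=arm(th+9,.24,.028);rows([p])
rows([arm(th+9,.122,.028)]+[arm(th-k,.122,.016) for k in (0,10,20,30,40,50,60,70,80,90,98,105.5)],pos=p[:3],yaw=p[3])
print("second half from k=50")
p=arm(th-50,.122,.016)
rows([arm(th-k,.122,.016) for k in (60,70,80,90,98,105.5,95)],pos=p[:3],yaw=p[3])
E
```

```text
[0.001, -0.002, -0.007] -0.3 <- [0.603, 0.12, 0.24, 56.0]
[0.0, -0.0, 0.118] -0.0 <- [0.603, 0.12, 0.122, 56.0]
[-0.002, -0.021, 0.118] 0.16 <- [0.585, 0.13, 0.122, 47.0]
[-0.002, -0.031, 0.118] 0.33 <- [0.577, 0.136, 0.122, 37.0]
[-0.001, -0.041, 0.118] 0.51 <- [0.569, 0.142, 0.122, 27.0]
[0.002, -0.05, 0.118] 0.68 <- [0.563, 0.15, 0.122, 17.0]
[0.007, -0.059, 0.118] 0.86 <- [0.558, 0.159, 0.122, 7.0]
[0.013, -0.067, 0.118] 1.03 <- [0.555, 0.168, 0.122, -3.0]
[0.02, -0.074, 0.118] 1.2 <- [0.554, 0.178, 0.122, -13.0]
[0.029, -0.079, 0.118] 1.38 <- [0.554, 0.188, 0.122, -23.0]
[0.038, -0.083, 0.118] 1.55 <- [0.556, 0.198, 0.122, -33.0]
[0.048, -0.085, 0.118] 1.73 <- [0.56, 0.207, 0.122, -43.0]
[0.056, -0.085, 0.118] 1.87 <- [0.564, 0.214, 0.122, -51.0]
[0.063, -0.085, 0.118] 2.0 <- [0.569, 0.22, 0.122, -58.5]
second half from k=50
[-0.002, -0.01, -0.0] 0.17 <- [0.554, 0.178, 0.122, -13.0]
[-0.002, -0.02, -0.0] 0.35 <- [0.554, 0.188, 0.122, -23.0]
[-0.001, -0.03, -0.0] 0.52 <- [0.556, 0.198, 0.122, -33.0]
[0.003, -0.039, -0.0] 0.7 <- [0.56, 0.207, 0.122, -43.0]
[0.006, -0.046, -0.0] 0.84 <- [0.564, 0.214, 0.122, -51.0]
[0.011, -0.052, -0.0] 0.97 <- [0.569, 0.22, 0.122, -58.5]
[0.005, -0.044, -0.0] 0.79 <- [0.562, 0.212, 0.122, -48.0]
```

Emit:
drive_tool:
  rows:
    - {"fingers": -1, "x": 0.001, "y": -0.002, "z": 0, "spin": -0.15}
    - {"fingers": -1, "x": 0.001, "y": -0.002, "z": 0, "spin": -0.3}
    - {"fingers": -1, "x": 0.001, "y": -0.002, "z": 0.05, "spin": -0.3}
    - {"fingers": -1, "x": 0.001, "y": -0.002, "z": 0.09, "spin": -0.3}
    - {"fingers": -1, "x": 0.001, "y": -0.002, "z": 0.111, "spin": -0.3}
    - {"fingers": -1, "x": 0.001, "y": -0.002, "z": 0.111, "spin": -0.3}

```text
time_s: 6.15
tcp_pos: [0.6025, 0.1205, 0.1203]
eef_rot: [-179.8, 0.3, 55.4]
contact_force: [-1.4, 0.8, -0.3]
gripper_width: 0.0006
gripper_force: 0.0
```

Emit:
drive_tool:
  rows:
    - {"fingers": -1, "x": -0.001, "y": -0.012, "z": 0, "spin": 0.08}
    - {"fingers": -1, "x": -0.002, "y": -0.021, "z": 0, "spin": 0.16}
    - {"fingers": -1, "x": -0.002, "y": -0.031, "z": 0, "spin": 0.33}
    - {"fingers": -1, "x": -0.001, "y": -0.041, "z": 0, "spin": 0.51}
    - {"fingers": -1, "x": 0.002, "y": -0.05, "z": 0, "spin": 0.68}
    - {"fingers": -1, "x": 0.007, "y": -0.059, "z": 0, "spin": 0.86}
    - {"fingers": -1, "x": 0.013, "y": -0.067, "z": 0, "spin": 1.03}
    - {"fingers": -1, "x": 0.02, "y": -0.074, "z": 0, "spin": 1.2}
    - {"fingers": -1, "x": 0.029, "y": -0.079, "z": 0, "spin": 1.38}
    - {"fingers": -1, "x": 0.038, "y": -0.083, "z": 0, "spin": 1.55}

```text
time_s: 7.4
tcp_pos: [0.5573, 0.1992, 0.1245]
eef_rot: [179.9, -0.0, -33.7]
contact_force: [-1.7, -3.8, 4.2]
gripper_width: 0.0006
gripper_force: 2.3
```

```bash
python3 - <<'E'
from h import *
s=sensors.get_state();p=s["tcp_pos"];print(p,s["eef_rot"][2],s["contact_force"])
print("want",arm(137,.122,.016))
q=arm(137,.122,.016)
rows([arm(t,.122,.016) for t in (129,121.5,132)]+[arm(140,.24,.022)],pos=q[:3],yaw=q[3])
E
```

```text
[0.55729702 0.19919815 0.12449549] -33.72033981669695 [-1.68837864 -3.84842568  4.20586219]
want [np.float64(0.5598635726499457), np.float64(0.20730825057753072), 0.122, -43]
[-0.002, -0.008, -0.0] 0.14 <- [0.564, 0.214, 0.122, -51.0]
[-0.002, -0.015, -0.0] 0.27 <- [0.569, 0.22, 0.122, -58.5]
[-0.001, -0.005, -0.0] 0.09 <- [0.562, 0.212, 0.122, -48.0]
[0.001, 0.009, -0.118] -0.05 <- [0.555, 0.2, 0.24, -40.0]
```

Emit:
drive_tool:
  rows:
    - {"fingers": -1, "x": -0.002, "y": -0.01, "z": 0, "spin": 0.17}
    - {"fingers": -1, "x": -0.002, "y": -0.018, "z": 0, "spin": 0.31}
    - {"fingers": -1, "x": -0.001, "y": -0.025, "z": 0, "spin": 0.44}
    - {"fingers": -1, "x": -0.001, "y": -0.025, "z": 0, "spin": 0.44}
    - {"fingers": -1, "x": -0.002, "y": -0.015, "z": 0, "spin": 0.28}
    - {"fingers": -1, "x": 0, "y": -0.005, "z": 0, "spin": 0.15}
    - {"fingers": -1, "x": 0, "y": -0.005, "z": -0.06, "spin": 0.15}
    - {"fingers": -1, "x": 0, "y": -0.005, "z": -0.12, "spin": 0.15}
    - {"fingers": -1, "x": -0.06, "y": 0.05, "z": -0.14, "spin": 0.15}
    - {"fingers": -1, "x": -0.11, "y": 0.08, "z": -0.14, "spin": 0.15}

```text
time_s: 8.65
tcp_pos: [0.4376, 0.1936, 0.2637]
eef_rot: [-179.8, -0.0, -41.9]
contact_force: [-1.4, 2.6, 0.7]
gripper_width: 0.0002
gripper_force: 0.0
```

```bash
python3 - <<'E'
from h import *
s=sensors.get_state();print(s["tcp_pos"],s["eef_rot"],s["contact_force"])
im=cap("top")[0][115:250,140:275]; im2=cap("side")[0][205:340,160:300]
o=np.hstack([cv2.resize(im,(390,390)),cv2.resize(im2,(405,390))]);cv2.imwrite("pics/c3.png",o[:,:,::-1])
E
```

```text
[0.43764139 0.19361922 0.26372742] [-1.79811744e+02 -2.31778660e-02 -4.19019679e+01] [-1.43149646  2.64915482  0.68694325]
```

View pics/c3.png

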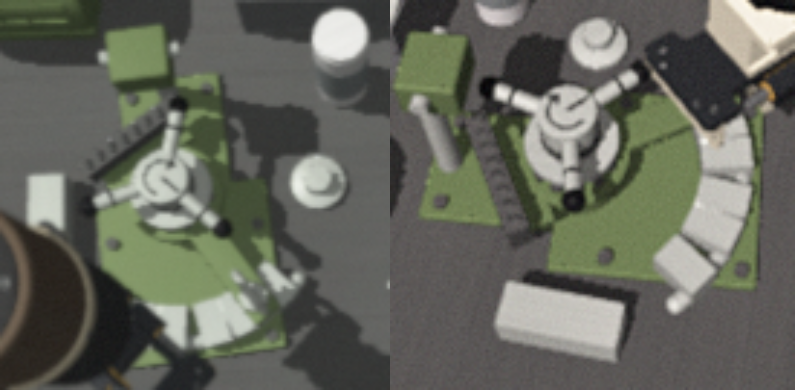

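The balls are now at (178,103), (222,229) and (90,200), so the nut has turned about 195° in all and is slack. Next, a close look at the ring.

```bash
python3 - <<'E'
from h import *
rows([(.434,.052,.25,36)])
E
```

```text
[0.094, 0.105, 0.014] -1.36 <- [0.434, 0.052, 0.25, 36.0]
```

Emit:
drive_tool:
  rows:
    - {"fingers": 0, "x": 0.02, "y": 0.03, "z": 0.014, "spin": -0.18}
    - {"fingers": 0, "x": 0.04, "y": 0.05, "z": 0.014, "spin": -0.36}
    - {"fingers": 0, "x": 0.06, "y": 0.08, "z": 0.014, "spin": -0.54}
    - {"fingers": 0, "x": 0.094, "y": 0.105, "z": 0.014, "spin": -0.72}
    - {"fingers": 0, "x": 0.094, "y": 0.105, "z": 0.014, "spin": -0.9}
    - {"fingers": 0, "x": 0.094, "y": 0.105, "z": 0.014, "spin": -1.08}
    - {"fingers": 0, "x": 0.094, "y": 0.105, "z": 0.014, "spin": -1.25}
    - {"fingers": 0, "x": 0.094, "y": 0.105, "z": 0.014, "spin": -1.36}
    - {"fingers": 0, "x": 0.094, "y": 0.105, "z": 0.014, "spin": -1.36}

```text
time_s: 9.88
tcp_pos: [0.4377, 0.0528, 0.2485]
eef_rot: [180.0, -0.1, 36.0]
contact_force: [0.2, 0.3, -0.1]
gripper_width: 0.0436
gripper_force: 0.0
```

```bash
python3 - <<'E'
from h import *
t=cap("wrist","w2.png"); s=sensors.get_state(); print(s["tcp_pos"],s["eef_rot"])
for q in ([.4906,.0937,.14],[.4906,.0937,.08],[*PIV,.14]): print(proj(q,*t[1:4]).round(0))
E
```

```text
[0.43772185 0.05282217 0.24848215] [ 1.79989321e+02 -4.65729967e-02  3.58587938e+01]
[252. 122.]
[252. 118.]
[251. -99.]
```

View pics/w2.png

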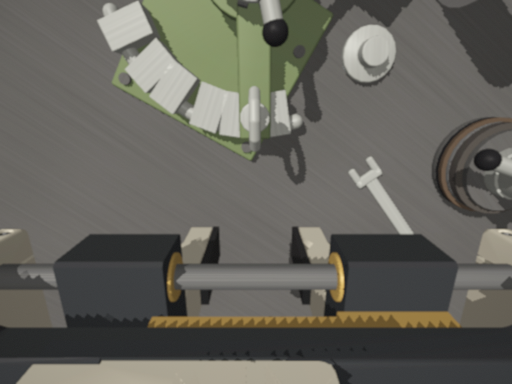

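The ring is edge-on at (254,118), within 2–4 px of the prediction, and its plane is aligned with the tool. Now I go over it and pinch.

```bash
python3 - <<'E'
from h import *
t=cap("wrist"); print(onz((254.5,119),.135,*t[1:4]))
rows([(.4905,.093,.18,36),(.4905,.093,.132,36)])
def rg(a,z): a=np.radians(a); return [*(PIV+.15*np.array([np.cos(a),np.sin(a)])),z,np.degrees(a)-180]
p=rg(216.2,.132)
rows([rg(216.2-k,.146) for k in (0,3,6,10,14,18,22,26,29,30,31)],pos=p[:3],yaw=p[3])
E
```

```text
[0.49375899 0.09272753 0.135     ]
[0.066, -0.002, 0.068] -0.0 <- [0.49, 0.093, 0.18, 36.0]
[0.066, -0.002, 0.116] -0.0 <- [0.49, 0.093, 0.132, 36.0]
[0.0, 0.0, -0.014] -0.0 <- [0.49, 0.093, 0.146, 36.2]
[0.0, -0.008, -0.014] 0.05 <- [0.485, 0.099, 0.146, 33.2]
[0.001, -0.016, -0.014] 0.1 <- [0.481, 0.106, 0.146, 30.2]
[0.002, -0.026, -0.014] 0.17 <- [0.476, 0.115, 0.146, 26.2]
[0.004, -0.036, -0.014] 0.24 <- [0.472, 0.125, 0.146, 22.2]
[0.007, -0.046, -0.014] 0.31 <- [0.469, 0.135, 0.146, 18.2]
[0.011, -0.056, -0.014] 0.38 <- [0.466, 0.145, 0.146, 14.2]
[0.015, -0.066, -0.014] 0.45 <- [0.463, 0.155, 0.146, 10.2]
[0.019, -0.073, -0.014] 0.51 <- [0.462, 0.163, 0.146, 7.2]
[0.02, -0.075, -0.014] 0.52 <- [0.462, 0.165, 0.146, 6.2]
[0.021, -0.077, -0.014] 0.54 <- [0.462, 0.168, 0.146, 5.2]
```

Emit:
drive_tool:
  rows:
    - {"fingers": 0, "x": 0.04, "y": -0.001, "z": 0.02, "spin": 0}
    - {"fingers": 0, "x": 0.067, "y": -0.001, "z": 0.05, "spin": 0}
    - {"fingers": 0, "x": 0.067, "y": -0.001, "z": 0.068, "spin": 0}
    - {"fingers": 0, "x": 0.067, "y": -0.001, "z": 0.1, "spin": 0}
    - {"fingers": 0, "x": 0.067, "y": -0.001, "z": 0.116, "spin": 0}
    - {"fingers": 0, "x": 0.067, "y": -0.001, "z": 0.116, "spin": 0}

```text
time_s: 10.72
tcp_pos: [0.4906, 0.0926, 0.1311]
eef_rot: [-180.0, 0.2, 35.8]
contact_force: [0.1, 0.7, 0.1]
gripper_width: 0.0438
gripper_force: 0.0
```

Emit:
drive_tool:
  rows:
    - {"fingers": -1, "x": 0, "y": 0, "z": 0, "spin": 0}
    - {"fingers": -1, "x": 0, "y": 0, "z": 0, "spin": 0}
    - {"fingers": -1, "x": 0, "y": 0, "z": 0, "spin": 0}
    - {"fingers": -1, "x": 0, "y": 0, "z": 0, "spin": 0}
    - {"fingers": -1, "x": 0, "y": 0, "z": 0, "spin": 0}
  newtons: 40

```text
time_s: 11.35
tcp_pos: [0.4914, 0.0931, 0.1325]
eef_rot: [180.0, -0.0, 35.9]
contact_force: [-1.7, 1.0, 2.9]
gripper_width: 0.0089
gripper_force: 40.0
```

Emit:
drive_tool:
  rows:
    - {"fingers": -1, "x": 0, "y": 0, "z": -0.005, "spin": 0}
    - {"fingers": -1, "x": 0, "y": 0, "z": -0.01, "spin": 0}
    - {"fingers": -1, "x": 0, "y": 0, "z": -0.014, "spin": 0}
    - {"fingers": -1, "x": 0, "y": 0, "z": -0.014, "spin": 0}

```text
time_s: 11.85
tcp_pos: [0.4912, 0.0931, 0.1462]
eef_rot: [-180.0, -0.0, 35.9]
contact_force: [4.0, 1.2, -8.0]
gripper_width: 0.0088
gripper_force: 40.0
```

The spring pulls with 8 N at a lift of 13.7 mm, so the pin is clear. Next I swing the fence.

Emit:
drive_tool:
  rows:
    - {"fingers": -1, "x": 0, "y": -0.008, "z": 0, "spin": 0.05}
    - {"fingers": -1, "x": 0.001, "y": -0.016, "z": 0, "spin": 0.1}
    - {"fingers": -1, "x": 0.002, "y": -0.026, "z": 0, "spin": 0.17}
    - {"fingers": -1, "x": 0.004, "y": -0.036, "z": 0, "spin": 0.24}
    - {"fingers": -1, "x": 0.007, "y": -0.046, "z": 0, "spin": 0.31}
    - {"fingers": -1, "x": 0.011, "y": -0.056, "z": 0, "spin": 0.38}
    - {"fingers": -1, "x": 0.015, "y": -0.066, "z": 0, "spin": 0.45}
    - {"fingers": -1, "x": 0.02, "y": -0.075, "z": 0, "spin": 0.52}
    - {"fingers": -1, "x": 0.02, "y": -0.075, "z": 0, "spin": 0.52}

```text
time_s: 12.98
tcp_pos: [0.4629, 0.1655, 0.1457]
eef_rot: [180.0, 0.1, 6.1]
contact_force: [1.9, 0.6, -8.6]
gripper_width: 0.0085
gripper_force: 40.0
```

Emit:
drive_tool:
  rows:
    - {"fingers": -1, "x": 0, "y": 0, "z": 0.004, "spin": 0}
    - {"fingers": -1, "x": 0, "y": 0, "z": 0.008, "spin": 0}
    - {"fingers": -1, "x": 0, "y": 0, "z": 0.012, "spin": 0}
    - {"fingers": -1, "x": 0, "y": 0, "z": 0.014, "spin": 0}
    - {"fingers": -1, "x": 0, "y": 0, "z": 0.014, "spin": 0}

```text
time_s: 13.6
tcp_pos: [0.4632, 0.165, 0.1326]
eef_rot: [180.0, 0.0, 6.1]
contact_force: [-4.9, -0.4, 0.9]
gripper_width: 0.0088
gripper_force: 40.0
```

Emit:
drive_tool:
  rows:
    - {"fingers": -0.3, "x": 0, "y": 0, "z": 0, "spin": 0}
    - {"fingers": -0.3, "x": 0, "y": 0, "z": 0, "spin": 0}
    - {"fingers": -0.3, "x": 0, "y": 0, "z": 0, "spin": 0}
    - {"fingers": -0.3, "x": 0, "y": 0, "z": -0.05, "spin": 0}
    - {"fingers": -0.3, "x": 0, "y": 0, "z": -0.1, "spin": 0}
    - {"fingers": -0.3, "x": -0.03, "y": 0, "z": -0.12, "spin": 0}
    - {"fingers": -0.3, "x": -0.06, "y": 0, "z": -0.12, "spin": 0}
    - {"fingers": -0.3, "x": -0.06, "y": 0, "z": -0.12, "spin": 0}

```text
time_s: 14.6
tcp_pos: [0.4027, 0.1589, 0.253]
eef_rot: [-179.9, -0.1, 6.1]
contact_force: [-0.0, 0.4, -0.9]
gripper_width: 0.0312
gripper_force: 0.0
```

```bash
python3 - <<'E'
from h import *
s=sensors.get_state(); print(s["tcp_pos"],s["contact_force"])
a=cap("side")[0]; w,K,e,Rc,_=cap("wrist")
for h in(.14,.151): print(proj([*(PIV+.15*np.array([np.cos(np.radians(186.2)),np.sin(np.radians(186.2))])),h],K,e,Rc).round(1))
o=np.hstack([cv2.resize(a[190:330,160:310],(400,373)),cv2.resize(w,(400,300))[:300] if 0 else cv2.resize(w[:280,100:400],(400,373))])
cv2.imwrite("pics/c4.png",o[:,:,::-1])
E
```

```text
[0.40272627 0.15888928 0.25302565] [-0.03026264  0.36208831 -0.88003024]
[255.  131.6]
[255.  132.8]
```

View pics/c4.png

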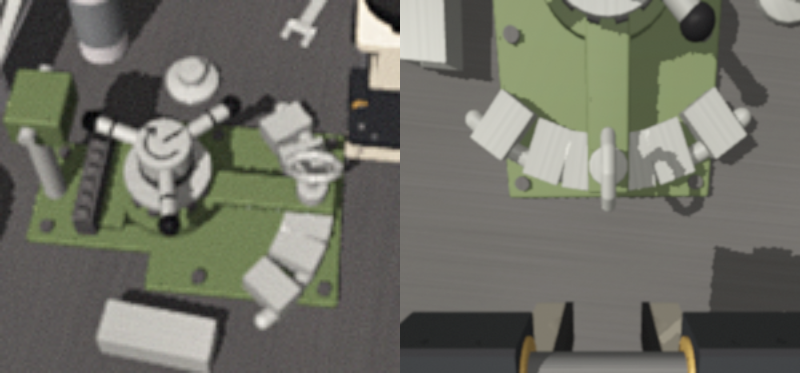

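The fence is centred on the middle notch, with the ring at (608,165) in the wrist half and its ellipse centred at about (313,165) in the side half. A height check will show whether the pin is home.

```bash
python3 - <<'E'
from h import *
t=cap("side");a=np.radians(186.2);c=PIV+.15*np.array([np.cos(a),np.sin(a)])
for h in(.110,.121,.126):
    q=proj([*c,h],*t[1:4]);print(h,((q-[160,190])/.375).round(1))
# same check with ring at start pose, from crops.png ring centre ~(450,90)/4
a=np.radians(216.2);c=PIV+.15*np.array([np.cos(a),np.sin(a)]);print(((proj([*c,.11],*t[1:4])-[160,205])*4).round(1))
E
```

```text
0.11 [315.1 169.6]
0.121 [315.6 164.3]
0.126 [315.9 161.8]
[450.8  96.3]
```

```bash
python3 -c "
from plant import r
print(r.close_job())"
```

```text
the job is handed in; nothing more can be done
None
```

The job is handed in: I turned the clamp nut about 195° clockwise by camera estimate (half a turn plus about 15°), swung the fence one notch to the middle one, and let go with the pin home by the force and height readings; I touched nothing else.

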